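# Make up two lidded tea sets on the pottery table

## Robot

A 6-joint arm with a two-finger parallel gripper is mounted at the origin on the work surface. World frame = base frame: x ahead of the robot, y to its left, z up, the work surface at z = 0. Lengths are in m, angles in rad, forces in N, time in s.
With the tool pointing down it reaches from about 0.35 to 0.725 m from the base axis. Payload 6 kg.
Tool frame: the origin (TCP) lies on the centre line of the jaws, within the pads' length; the fingertips stand 17 mm ahead of it and the grasp point (between the pads) lies 2 mm behind it; z points along the fingers, y is the line along which they close (so a half turn about z gives the same grasp; the last joint's range is limited). The gripper opens to 85 mm and grips with 20 to 120 N. Pads are 22 mm wide; open, the fingers measure 114 mm over their backs; the gripper's body (76 mm by 85 mm) begins 54 mm behind the grasp point. The pads swing forward as they close: fully open they stand 13 mm farther back than shut.
Start: joints at [-0.826, 0.04, 0.085, 0, -1.615, -0.334], TCP at [0.24, -0.55, 0.248] pointing down, gripper open.
Joint ranges: [-2.56, 2.56], [-1.29, 2.01], [-1.08, 1.49], [-3.29, 1.98], [-2.81, -0.18], [-2.99, 2.99]. Speed limits (rad/s): [2.57, 2.57, 3.01, 3.14, 3.14, 3.14].

## Interface

Orientations are given as a unit quaternion [w, x, y, z].
In Python, from workcell import r gives the robot as it stands.
- The arm moves only by the tool drive_tool, never from a script. Its argument "moves" is text: rows parted by semicolons, each of 7 numbers parted by spaces: the turn, a rotation vector about the tool's x, y, z as a fraction of full scale, then the shift along the tool's x, y, z as a fraction of full scale, then the opening, from 0 (shut) to 1 (fully open). A call has 1 to 12 rows; each row shifts and turns the commanded pose from where the row before left it, along the tool's axes as they then stand; what a row does not reach is not made up. Full scale, the value 1, is 10 cm for a shift and pi/2 rad for a turn. A row lasts 1/12 s, in which the tool goes at most 41.7 mm and 7.16 degrees, less where a joint would pass 70% of its speed; a pose out of reach is approached as far as the arm can. A call with a number of a shift or a turn outside -1 to 1 is refused whole. A call with a gripper value outside its range is refused whole. The fingers move at their own pace and stop on an object; "force" is the grip in N (left out, the last holds). Time passes only in rows, so rows that do not move let the fingers close. It gives the time, the measured TCP pose, the force, the opening and the grip force at its end, in the units of the state.
- r.read_state(): the state, without advancing time (a new reading comes with each control period).
- r.capture(name): name is "side" or "top" or "wrist"; returns a dict with "img" (384x512x3 uint8, red, green, blue), "camera_matrix" (3x3 intrinsics, pixels), "xyz" and "orientation" of the camera in the world. Camera axes: x right, y down, z forward; pixel columns grow to the right and rows downward; lengths in m; the calibration is good to about 2 mm. A picture is of the moment at which its call begins. There is no depth.
- r.close_job(): hands the job in; it is judged then, once.
The state is a dict: "clock": time; "q": joint angles; "qvel": joint speeds; "effort": joint torques, N m; "tcp_pos": TCP position; "eef_rot": TCP orientation; "contact_force": force on the tool from outside, world axes, zero at the start; "moment": the same for the moment, N m; "opening": opening from 0.0 (shut) to 1.0 (fully open); "grip_force": force on a finger pad.
Only numpy, scipy, OpenCV 4.12 (cv2) and the standard library are available. Lean on these libraries where they do the work, as an engineer would, in place of code of your own. Each camera call takes 0.05 s, during which the arm holds its last target. There are 200 camera calls.

## Task

Make up the blue tea set first: stand the blue cup on the blue saucer, hang the white strainer in the cup, and put the blue lid on top of the strainer. Only then make up the green set: the green cup on the green saucer, then the green lid on that cup. Set each piece down gently, centred, upright and fully seated, let go of it, and leave the saucers and the other things on the table where they are.

Things in the scene. Friction and masses are not known exactly. Their poses are not given: they have to be found in the camera images.
- blue_saucer: (In mm) flat dish glazed blue, 116 diameter over its flared rim, rim 13 high; flat inner floor of about 60 diameter, 5 above its underside; 180 g, loose on the table. Origin: centre of its underside, z up.
- green_saucer: (In mm) flat dish glazed green, 116 diameter over its flared rim, rim 13 high; flat inner floor of about 60 diameter, 5 above its underside; 180 g, loose on the table. Origin: centre of its underside, z up.
- blue_cup: (In mm) open tea cup without handle, glazed blue, 62 high, 54 outer diameter from 18 up, narrowing to a foot of 40 diameter; mouth 47 inner diameter, wall 3.5, inner floor 5 above its underside; 110 g. Origin: centre of its underside, z up. Stands upright on the table at the start.
- green_cup: (In mm) open tea cup without handle, glazed green, 62 high, 54 outer diameter from 18 up, narrowing to a foot of 40 diameter; mouth 47 inner diameter, wall 3.5, inner floor 5 above its underside; 110 g. Origin: centre of its underside, z up. Stands upright on the table at the start.
- strainer: (In mm) white ceramic tea strainer: a round basket (35 outer diameter, slightly narrower at the foot, 38 deep) below a thick collar (59 outer diameter, 10 high, opening 30 diameter) that rests on a cup's rim. 48 high in all, 70 g. Origin: centre of the basket's underside, z up; collar 38 to 48 above it. Stands upright, collar on top.
- blue_lid: (In mm) lid, a blue disc 60 diameter, 5 thick, with a round upright knob on top (16 diameter, 20 tall) and a lip below (20 diameter, 5 deep) that drops into the opening of the strainer; 55 g. Origin: centre of the lip's underside, z up; disc 5 to 10, knob 10 to 30 above it. Lies lip down, knob up at the start. Seated, the disc rests on the strainer's collar.
- green_lid: (In mm) lid, a green disc 60 diameter, 5 thick, with a round upright knob on top (16 diameter, 20 tall) and a lip below (36 diameter, 5 deep) that drops into the mouth of the green cup; 55 g. Origin: centre of the lip's underside, z up; disc 5 to 10, knob 10 to 30 above it. Lies lip down, knob up at the start. Seated, the disc rests on the cup's rim.
- clay_planter: (In mm) bystander: small open terracotta planter, 68 diameter at the top, 55 high, loose. Origin: centre of its underside.
- glaze_jar: (In mm) bystander: white glaze jar with an orange cap, 52 diameter, about 70 high, loose. Origin: centre of its underside.
- kiln_post: (In mm) bystander: buff square kiln post, 38 by 38, 60 high, loose. Origin: centre of its underside.
There are look-alikes about, which are no part of the job. Of the things that look like the strainer, take the one that is farthest to the robot's left at the start.

How it is judged:
On the way, in this order (a step that is already met when the one before it is completed fails the run):
1. The blue cup stands on the blue saucer, let go (horizontal distance between blue_cup and blue_saucer below 0.012 m and z of blue_cup in the frame of blue_saucer between 0.002 and 0.008 m and angle between blue_cup's own z axis and vertical below 0.12 rad and contact force between blue_cup and the fingers below 0.05 N), for 0.2 s.
2. The white strainer hangs in the blue cup, its collar on the rim, let go (horizontal distance between strainer and blue_cup below 0.008 m and z of strainer in the frame of blue_cup between 0.021 and 0.027 m and angle between strainer's own z axis and vertical below 0.12 rad and contact force between strainer and the fingers below 0.05 N), for 0.2 s.
3. The blue lid lies flat on the strainer, let go (horizontal distance between blue_lid and strainer below 0.008 m and z of blue_lid in the frame of strainer between 0.04 and 0.046 m and angle between blue_lid's own z axis and vertical below 0.12 rad and contact force between blue_lid and the fingers below 0.05 N), for 0.2 s.
4. The green cup stands on the green saucer, let go (horizontal distance between green_cup and green_saucer below 0.012 m and z of green_cup in the frame of green_saucer between 0.002 and 0.008 m and angle between green_cup's own z axis and vertical below 0.12 rad and contact force between green_cup and the fingers below 0.05 N), for 0.2 s.
5. The green lid lies flat on the green cup, let go (horizontal distance between green_lid and green_cup below 0.008 m and z of green_lid in the frame of green_cup between 0.054 and 0.06 m and angle between green_lid's own z axis and vertical below 0.12 rad and contact force between green_lid and the fingers below 0.05 N), for 0.2 s.
At the end, for the whole second after the job is handed in: Cups upright on their own saucers (within 12 mm of centre); strainer in the blue cup, blue lid on the strainer, green lid on the green cup (each within 8 mm of centre, 3 mm of seated height); all within 0.12 rad of level, let go and at rest (all of step 1 and all of step 2 and all of step 3 and all of step 4 and all of step 5 and linear speed of each of blue_cup, strainer, blue_lid, green_cup, green_lid, blue_saucer, green_saucer below 0.02 m/s and angular speed of each of blue_cup, strainer, blue_lid, green_cup, green_lid, blue_saucer, green_saucer below 0.2 rad/s and angle between each of blue_saucer, green_saucer's own z axis and vertical below 0.1 rad); the robot touches nothing.
It fails at once if A saucer, the planter, the jar or the kiln post was shifted by more than 30 mm or tipped (distance of any of blue_saucer, green_saucer, clay_planter, glaze_jar, kiln_post from where it was at the start of the episode above 0.03 m or angle between any of blue_saucer, green_saucer, clay_planter, glaze_jar, kiln_post's own z axis and vertical above 0.5 rad).
It fails at once if A piece was banged down (more than 40 N on what it was put on) (contact force between blue_cup and blue_saucer above 40 N or contact force between strainer and blue_cup above 40 N or contact force between blue_lid and strainer above 40 N or contact force between green_cup and green_saucer above 40 N or contact force between green_lid and green_cup above 40 N).
It fails at once if A piece was dropped or thrown (let go and moving faster than 0.5 m/s, a fall of over about 13 mm) ((linear speed of blue_cup above 0.5 m/s and contact force between blue_cup and the fingers below 0.05 N) or (linear speed of strainer above 0.5 m/s and contact force between strainer and the fingers below 0.05 N) or (linear speed of blue_lid above 0.5 m/s and contact force between blue_lid and the fingers below 0.05 N) or (linear speed of green_cup above 0.5 m/s and contact force between green_cup and the fingers below 0.05 N) or (linear speed of green_lid above 0.5 m/s and contact force between green_lid and the fingers below 0.05 N)).
It also fails if it takes over 144 s, if anything falls off the work surface, if the arm or the gripper's body presses on something with over 40 N, if the wrist force passes 120 N, or if a joint passes its speed limit or range.

## Working session

There is one attempt and no reset: what is moved stays moved. The work goes in short steps, Python scripts to look and compute and a tool call to move; the robot and the scene stay as the last step left them, time stands still between calls to the robot, and variables do not carry over. Pictures are saved under pics/ and viewed, at most 14 in all, crops included, and the job is handed in when it is done.

Besides the shell and the picture viewer there is one more tool, called after "Request:" by a JSON object that holds its "fn" and its "kwargs". drive_tool: Moves the arm, as the interface text tells. Its arguments: {"type":"object","properties":{"moves":{"type":"string"},"force":{"type":"number"}},"required":["moves"]}

```bash
mkdir -p pics; ls; python3 - <<'E'
from workcell import r
import cv2, numpy as np, pickle
s=r.read_state(); print(s)
for n in ("top","side"):
    c=r.capture(n); pickle.dump(c,open(f"pics/{n}0.pkl","wb")); cv2.imwrite(f"pics/{n}0.png",cv2.resize(c["img"][:,:,::-1],None,fx=1.5,fy=1.5)); print(n,c["camera_matrix"],c["xyz"],c["orientation"])
E
```

```text
pics
{'clock': 0.0, 'q': array([-8.26299502e-01,  4.08118970e-02,  8.38054992e-02, -4.64387378e-04,
       -1.61549289e+00, -3.33693253e-01]), 'qvel': array([-4.26157961e-05, -1.21794761e-03,  2.66644067e-04, -2.49033366e-03,
       -5.07338482e-04, -1.77173509e-05]), 'effort': array([-1.89863465e-03, -3.68203139e+01,  3.47417629e+01,  6.93221033e+00,
       -5.11896011e-03, -3.14423107e-05]), 'tcp_pos': array([ 0.23956309, -0.54977507,  0.24727572]), 'eef_rot': array([-2.38045012e-04, -2.03970400e-01,  9.78976658e-01,  8.49802934e-04]), 'contact_force': array([ 0.72979081,  0.61109114, -0.12244639]), 'moment': array([-0.04355036, -0.0195995 ,  0.04150367]), 'grip_force': 0.0, 'opening': 0.9968754865908036}
top [[370.66452368   0.         262.84144398]
 [  0.         370.66452368 189.1679391 ]
 [  0.           0.           1.        ]] [ 0.42252056 -0.06193506  0.85954832] [ 0.06370923 -0.70262218  0.70705188 -0.04838222]
side [[357.66793922   0.         258.47430973]
 [  0.         357.66793922 193.14808455]
 [  0.           0.           1.        ]] [ 0.52704218 -0.59863392  0.62752279] [-0.35903423  0.93245229 -0.0380183   0.01348173]
```

View pics/top0.png

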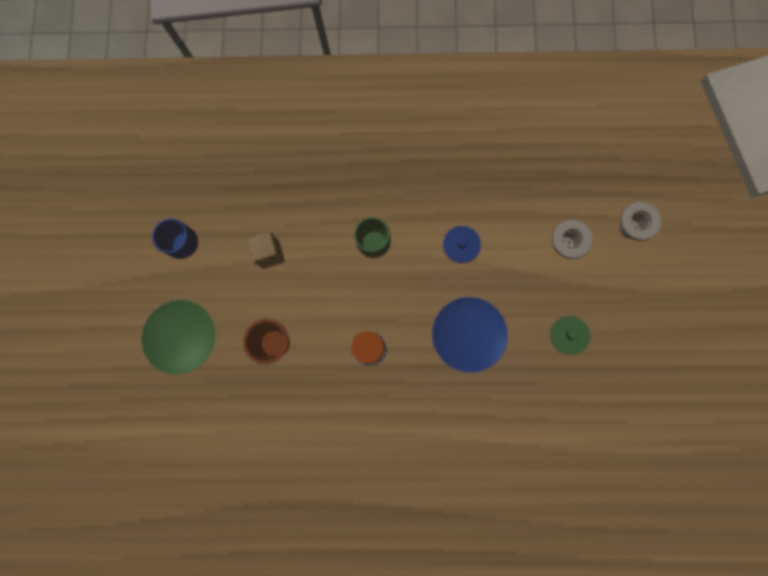

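View pics/side0.png

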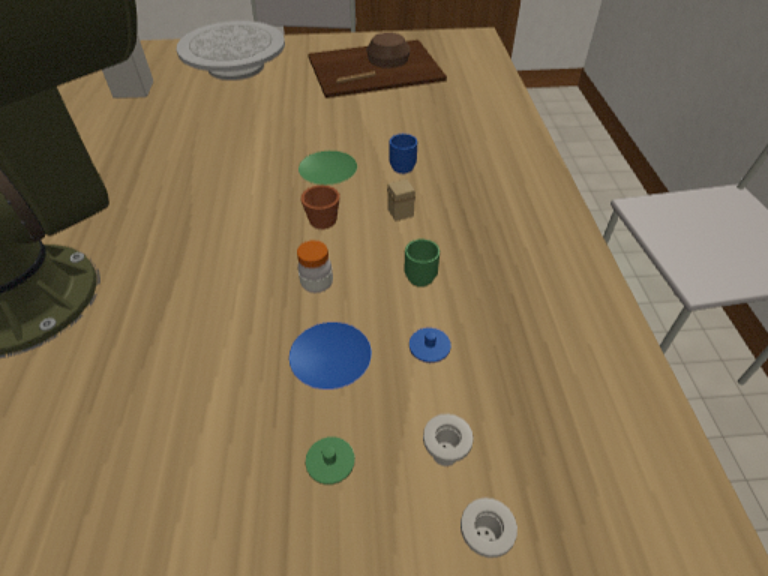

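The top view, at 768x576 scale and with image right pointing along -y, shows:
- Blue cup (172,238), kiln post (263,249), green cup (373,237), blue lid (462,245).
- Two strainers, at (572,239) and (641,221). The first one is farther left, so that is the one to take.
- Green saucer (179,337), planter (267,342), jar (368,347), blue saucer (470,335), green lid (570,335).

The side view agrees with this.

```bash
cat > h.py <<'E'
from workcell import r
import cv2, numpy as np
from scipy.spatial.transform import Rotation as R
def rays(c,px):
    k=c["camera_matrix"]; px=np.asarray(px,float)
    d=np.c_[(px[:,0]-k[0,2])/k[0,0],(px[:,1]-k[1,2])/k[1,1],np.ones(len(px))]
    w,x,y,z=c["orientation"]; return R.from_quat([x,y,z,w]).apply(d)
def plane(c,px,h):
    d=rays(c,px); o=np.asarray(c["xyz"]); return (o+d*((h-o[2])/d[:,2])[:,None])[:,:2]
def proj(c,p):
    w,x,y,z=c["orientation"]; v=R.from_quat([x,y,z,w]).inv().apply(np.atleast_2d(p)-c["xyz"]); k=c["camera_matrix"]
    return np.c_[v[:,0]/v[:,2]*k[0,0]+k[0,2],v[:,1]/v[:,2]*k[1,1]+k[1,2]]
def mask(c,col):
    h=cv2.cvtColor(c["img"],cv2.COLOR_RGB2HSV).astype(int); H,S,V=h[...,0],h[...,1],h[...,2]
    m={"blue":(H>100)&(H<130)&(S>90),"green":(H>45)&(H<90)&(S>50),"white":(S<45)&(V>70),
       "red":(H<9)&(S>130)&(V>40)}[col]
    return cv2.morphologyEx(m.astype(np.uint8),cv2.MORPH_OPEN,np.ones((2,2)))
def blobs(c,col,amin=120):
    cs,_=cv2.findContours(mask(c,col),cv2.RETR_EXTERNAL,cv2.CHAIN_APPROX_NONE)
    return [q[:,0,:] for q in cs if cv2.contourArea(q)>amin]
def circ(c,q,h,rad):
    """round top face at height h: far edge minus radius, mid of the width across; returns centre, width"""
    p=plane(c,cv2.convexHull(q.astype(np.int32))[:,0,:],h); o=np.asarray(c["xyz"])[:2]
    d=p.mean(0)-o; d/=np.linalg.norm(d); n=np.array([-d[1],d[0]])
    a,b=p@d,p@n
    return d*(a.max()-rad)+n*(b.max()+b.min())/2, np.ptp(b), np.ptp(a)
E
python3 - <<'E'
from h import *
import pickle
T={"top":[("blue",115,159,"cup",.062,.027),("blue",308,163,"lid",.010,.030),("blue",313,223,"saucer",.013,.058),
("green",249,158,"cup",.062,.027),("green",380,223,"lid",.010,.030),("green",119,225,"saucer",.013,.058),("white",382,159,"strainer",.048,.0295),("red",178,228,"planter",.055,.034),("red",245,231,"jar",.07,.026)],
"side":[("blue",268,102,"cup",.062,.027),("blue",287,229,"lid",.010,.030),("blue",220,237,"saucer",.013,.058),
("green",281,175,"cup",.062,.027),("green",220,307,"lid",.010,.030),("green",218,111,"saucer",.013,.058),("white",298,292,"strainer",.048,.0295)]}
for n in T:
    c=pickle.load(open(f"pics/{n}0.pkl","rb"))
    for col,u,v,nm,h,rad in T[n]:
        q=min(blobs(c,col),key=lambda q:np.hypot(*(q.mean(0)-[u,v])))
        print(n,col,nm,*[np.round(x,4) for x in circ(c,q,h,rad)], 2*rad, q.mean(0).round())
    print(plane(c,[[263/1.5,249/1.5]] if n=="top" else [[400/1.5,187/1.5]],.06))
E
```

```text
top blue cup [ 0.6063 -0.1455] 0.0521 0.0524 0.054 [308. 163.]
top blue lid [ 0.6171 -0.1504] 0.0555 0.0558 0.06 [308. 163.]
top blue saucer [ 0.4767 -0.1571] 0.11 0.1106 0.116 [314. 224.]
top green cup [ 0.6011 -0.0198] 0.0471 0.0308 0.054 [251. 161.]
top green lid [ 0.4759 -0.3095] 0.0555 0.0558 0.06 [381. 224.]
top green saucer [0.4769 0.2835] 0.1104 0.1106 0.116 [119. 225.]
top white strainer [ 0.6151 -0.3095] 0.0538 0.0557 0.059 [382. 160.]Traceback (most recent call last):
  File "<stdin>", line 10, in <module>
ValueError: min() iterable argument is empty
```

```bash
sed -i 's/(H>100)&(H<130)&(S>90)/(H>100)\&(H<135)\&(S>80)\&(V>25)/; s/(H>45)&(H<90)&(S>50)/(H>42)\&(H<92)\&(S>45)\&(V>22)/; s/(H<9)&(S>130)&(V>40)/(H<12)\&(S>130)\&(V>40)/; s/np.ones((2,2))/np.ones((3,3))/' h.py
python3 - <<'E'
from h import *
import pickle
s=open("h.py").read()
s=s.replace("a,b=p@d,p@n\n","a,b=p@d,p@n; e=np.ptp(plane(c,q.mean(0)+[[0,0],[.5,0]],h),axis=0).max()\n").replace("a.max()-rad","a.max()+e-rad").replace("np.ptp(b), np.ptp(a)","np.ptp(b)+2*e, np.ptp(a)+2*e")
open("h.py","w").write(s)
E
cat > m.py <<'E'
from h import *
import pickle
P={"blue cup":(.61,.25,.062,.027),"blue lid":(.617,-.15,.010,.030),"blue saucer":(.476,-.157,.013,.058),"green cup":(.605,-.02,.062,.027),"green lid":(.476,-.309,.01,.03),
"green saucer":(.477,.283,.013,.058),"white strainer":(.615,-.309,.048,.0295),"red planter":(.475,.15,.055,.034),"red jar":(.475,-.0,.07,.026)}
for n in ("top","side"):
    c=pickle.load(open(f"pics/{n}0.pkl","rb"))
    for nm,(x,y,h,rad) in P.items():
        uv=proj(c,[x,y,h])[0]; bs=blobs(c,nm.split()[0],60)
        q=min(bs,key=lambda q:np.hypot(*(q.mean(0)-uv)))
        print(n,nm,*[np.round(v,4) for v in circ(c,q,h,rad)],2*rad,"d=%.0f"%np.hypot(*(q.mean(0)-uv)))
    print(plane(c,[[263/1.5,249/1.5]] if n=="top" else [[400/1.5,187/1.5]],.06))
c=pickle.load(open("pics/top0.pkl","rb")); h=cv2.cvtColor(c["img"],cv2.COLOR_RGB2HSV)
for v,u in ((150,103),(158,103),(162,121),(158,112),(145,115),(147,249),(165,258),(158,239)): print(v,u,h[v,u],end=" ")
E
python3 m.py
```

```text
top blue cup [0.609  0.2605] 0.0461 0.021 0.054 d=12
top blue lid [ 0.6206 -0.1486] 0.0578 0.059 0.06 d=2
top blue saucer [ 0.4795 -0.1558] 0.1131 0.1128 0.116 d=2
top green cup [ 0.6046 -0.0175] 0.0495 0.033 0.054 d=5
top green lid [ 0.4782 -0.3085] 0.0583 0.0587 0.06 d=1
top green saucer [0.4795 0.2871] 0.1136 0.113 0.116 d=3
top white strainer [ 0.6181 -0.3083] 0.056 0.0579 0.059 d=2
top red planter [0.4637 0.1217] 0.063 0.0456 0.068 d=9
top red jar [ 0.4577 -0.0079] 0.0471 0.047 0.052 d=8
[[0.60418016 0.1491449 ]]
side blue cup [0.6254 0.2831] 0.0514 0.12 0.054 d=4
side blue lid [ 0.6207 -0.1506] 0.0586 0.0594 0.06 d=2
side blue saucer [ 0.4803 -0.1588] 0.1145 0.1133 0.116 d=2
side green cup [ 0.6245 -0.0144] 0.0531 0.0986 0.054 d=9
side green lid [ 0.478  -0.3104] 0.0594 0.0613 0.06 d=2
side green saucer [0.4791 0.2843] 0.1143 0.1102 0.116 d=1
side white strainer [ 0.619  -0.3116] 0.0578 0.0652 0.059 d=4
side red planter [0.469  0.1391] 0.0646 0.1124 0.068 d=9
side red jar [0.4699 0.1268] 0.0629 0.1095 0.052 d=26
[[0.60751915 0.14906402]]
150 103 [11 45 96] 158 103 [120  69  48] 162 121 [112 133 107] 158 112 [123  61  42] 145 115 [ 6 43 96] 147 249 [ 38 102  40] 165 258 [ 24 100  51] 158 239 [36 91 42]
```

The flat pieces agree to 2 mm between the two views. The cups have dark interiors that the mask misses, so I'll measure them from close up with the wrist camera. First I'll align the tool with the world axes and head for the blue cup.

Request:
{"fn": "drive_tool", "kwargs": {"moves": "0 0 0.066 0 0 0 1;0 0 0.066 0 0 0 1;0 0 0.066 0 0 0 1;0 0 0.066 0 0 0 1;0 0 0 -0.15 0.34 0 1;0 0 0 -0.15 0.34 0 1;0 0 0 -0.15 0.34 0 1;0 0 0 -0.15 0.34 0 1;0 0 0 -0.15 0.34 0 1;0 0 0 -0.15 0.34 0 1;0 0 0 -0.15 0.34 0 1;0 0 0 -0.15 0.34 0 1"}}

```text
clock: 1.1
tcp_pos: [0.3608, -0.2768, 0.248]
eef_rot: [-0.0, 0.002, 1.0, 0.0]
contact_force: [0.7, 0.2, 0.6]
opening: 1.001
grip_force: 0.0
```

Request:
{"fn": "drive_tool", "kwargs": {"moves": "0 0 0 -0.15 0.34 0 1;0 0 0 -0.15 0.34 0 1;0 0 0 -0.15 0.34 0 1;0 0 0 -0.15 0.34 0 1;0 0 0 -0.15 0.34 0 1;0 0 0 -0.15 0.34 0 1;0 0 0 -0.15 0.34 0 1;0 0 0 -0.15 0.34 0 1;0 0 0 -0.15 0.34 0 1;0 0 0 -0.15 0.34 0 1;0 0 0 -0.15 0.34 0 1;0 0 0 -0.15 0.34 0 1"}}

```text
clock: 2.1
tcp_pos: [0.5425, 0.1307, 0.2479]
eef_rot: [-0.0, 0.002, 1.0, -0.0]
contact_force: [0.6, -0.2, 0.2]
opening: 0.998
grip_force: 0.0
```

Request:
{"fn": "drive_tool", "kwargs": {"moves": "0 0 0 -0.1 0.34 0 1;0 0 0 -0.1 0.34 0 1;0 0 0 -0.05 0.34 0 1;0 0 0 0 0.2 0 1;0 0 0 0 0 0 1;0 0 0 0 0 0 1"}}

```text
clock: 2.6
tcp_pos: [0.5674, 0.2516, 0.2471]
eef_rot: [-0.001, 0.001, 1.0, -0.001]
contact_force: [0.8, -0.1, 0.3]
opening: 1.002
grip_force: 0.0
```

```bash
cat > look.py <<'E'
import sys,pickle
from h import *
n=sys.argv[1]; c=r.capture("wrist"); s=r.read_state(); pickle.dump((c,s),open(f"pics/{n}.pkl","wb"))
cv2.imwrite(f"pics/{n}.png",c["img"][:,:,::-1])
print(s["clock"],s["tcp_pos"].round(4),s["eef_rot"].round(3),np.round(s["q"],2)); print(c["camera_matrix"][0,0],np.round(c["xyz"],3),np.round(c["orientation"],3))
E
python3 look.py w1
```

```text
2.65 [0.5676 0.2507 0.2477] [-0.     0.002  1.    -0.   ] [ 0.74  0.1   0.14 -0.   -1.62 -2.31]
268.1338919161621 [0.497 0.252 0.373] [0.102 0.701 0.699 0.1  ]
```

View pics/w1.png

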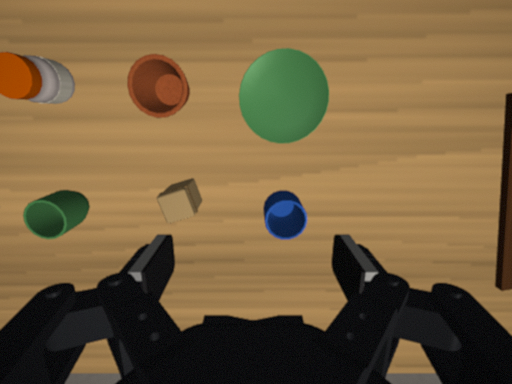

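The wrist view has image up along -x and image right along +y. The blue cup's rim is near (285,219), the green saucer is at (284,95), and the green cup's rim is near (45,218).

```bash
cat > f.py <<'E'
import sys,pickle
from h import *
def find(n,col,u,v,h,rad):
    c,s=pickle.load(open(f"pics/{n}.pkl","rb"))
    q=min(blobs(c,col,60),key=lambda q:np.hypot(*(q.mean(0)-[u,v])))
    print(col,*[np.round(x,4) for x in circ(c,q,h,rad)],2*rad, q.min(0),q.max(0),"off tcp",np.round(circ(c,q,h,rad)[0]-s["tcp_pos"][:2],4))
if __name__=="__main__": find(sys.argv[1],sys.argv[2],*map(float,sys.argv[3:]))
E
python3 f.py w1 blue 285 215 .062 .027; python3 f.py w1 green 284 95 .013 .058;python3 f.py w1 green 56 214 .062 .027
```

```text
blue [0.6275 0.2916] 0.0532 0.0652 0.054 [265 192] [306 238] off tcp [0.0599 0.0409]
green [0.4817 0.2888] 0.1145 0.1141 0.116 [239  49] [328 142] off tcp [-0.0859  0.0381]
green [ 0.6269 -0.0092] 0.0525 0.0893 0.054 [ 24 191] [ 87 238] off tcp [ 0.0594 -0.2599]
```

Request:
{"fn": "drive_tool", "kwargs": {"moves": "0 0 0 -0.2 0.13 0 1;0 0 0 -0.2 0.13 0 1;0 0 0 -0.18 0.13 0 1;0 0 0 0 0 0.32 1;0 0 0 0 0 0.32 1;0 0 0 0 0 0.32 1;0 0 0 0 0 0.32 1;0 0 0 0 0 0 1;0 0 0 0 0 0 1"}}

```text
clock: 3.4
tcp_pos: [0.6254, 0.2878, 0.1193]
eef_rot: [-0.001, 0.002, 1.0, -0.001]
contact_force: [-0.2, -0.2, 1.8]
opening: 1.0
grip_force: 0.0
```

```bash
python3 look.py w2; python3 f.py w2 blue 255 260 .062 .027;  python3 f.py w2 green 255 20 .013 .058
```

```text
3.45 [0.6266 0.2886 0.1223] [ 0.001  0.002  1.    -0.   ] [ 0.72  0.29  0.14  0.   -1.42 -2.3 ]
268.1338919161621 [0.555 0.288 0.245] [0.102 0.702 0.698 0.099]
blue [0.627  0.2918] 0.0528 0.0607 0.054 [224 169] [295 246] off tcp [0.0004 0.0032]
green [0.5286 0.2863] 0.1141 0.0678 0.116 [181   0] [331  89] off tcp [-0.098  -0.0023]
```

View pics/w2.png

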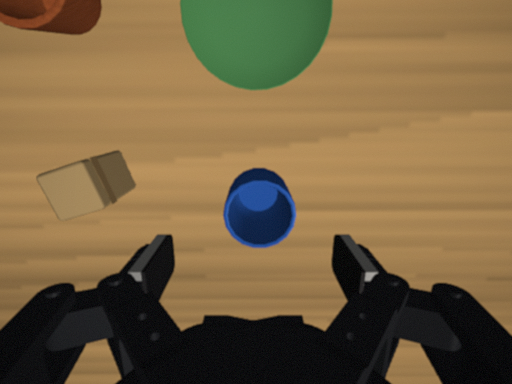

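The cup sits centred between the open fingers, with its rim at (259,210). I'll descend and grip.

Request:
{"fn": "drive_tool", "kwargs": {"moves": "0 0 0 0 0.03 0.2 1;0 0 0 0 0 0.2 1;0 0 0 0 0 0.2 1;0 0 0 0 0 0.12 1;0 0 0 0 0 0.1 1;0 0 0 0 0 0 1;0 0 0 0 0 0 0.6;0 0 0 0 0 0 0.5;0 0 0 0 0 0 0.5;0 0 0 0 0 0 0.5;0 0 0 0 0 0 0.5;0 0 0 0 0 0 0.5", "force": 30}}

```text
clock: 4.45
tcp_pos: [0.6269, 0.293, 0.0405]
eef_rot: [0.002, 0.002, 1.0, 0.001]
contact_force: [-0.8, -0.6, 6.0]
opening: 0.633
grip_force: 32.2
```

Request:
{"fn": "drive_tool", "kwargs": {"moves": "0 0 0 0 0 -0.1 0.5;0 0 0 0 0 -0.3 0.5;0 0 0 0 0 -0.4 0.5;0 0 0 0 0 -0.4 0.5;0 0 0 0 0 -0.4 0.5;0 0 0 0 0 -0.4 0.5;0 0 0 0.05 -0.35 0 0.5;0 0 0 0.05 -0.35 0 0.5;0 0 0 0.05 -0.35 0 0.5;0 0 0 0.05 -0.35 0 0.5;0 0 0 0.05 -0.35 0 0.5;0 0 0 0.05 -0.35 0 0.5"}}

```text
clock: 5.45
tcp_pos: [0.5942, 0.081, 0.2385]
eef_rot: [-0.0, 0.002, 1.0, 0.0]
contact_force: [0.8, -0.5, -1.6]
opening: 0.633
grip_force: 32.1
```

Request:
{"fn": "drive_tool", "kwargs": {"moves": "0 0 0 0.05 -0.35 0 0.5;0 0 0 0.05 -0.35 0 0.5;0 0 0 0.05 -0.35 0 0.5;0 0 0 0.05 -0.35 0 0.5;0 0 0 0.05 -0.35 0 0.5;0 0 0 0.05 -0.35 0 0.5;0 0 0 0.05 -0.3 0 0.5;0 0 0 0 0 0 0.5;0 0 0 0 0 0 0.5;0 0 0 0 0 0 0.5"}}

```text
clock: 6.28
tcp_pos: [0.559, -0.1571, 0.2383]
eef_rot: [-0.0, 0.002, 1.0, 0.0]
contact_force: [-0.5, 0.1, -1.3]
opening: 0.633
grip_force: 32.1
```

```bash
python3 look.py w3; python3 f.py w3 blue 255 90 .013 .058; python3 f.py w3 blue 255 210 .274 .027
```

```text
6.3333 [ 0.5591 -0.1567  0.2382] [-0.     0.002  1.     0.   ] [ 0.07 -0.01  0.01 -0.   -1.6  -1.65]
268.1338919161621 [ 0.488 -0.157  0.364] [0.102 0.701 0.698 0.101]
blue [ 0.4829 -0.1563] 0.1145 0.1145 0.116 [208  55] [298 150] off tcp [-0.0763  0.0004]
blue [ 0.5434 -0.1572] 0.0469 0.0559 0.054 [193 190] [313 320] off tcp [-0.0157 -0.0005]
```

View pics/w3.png

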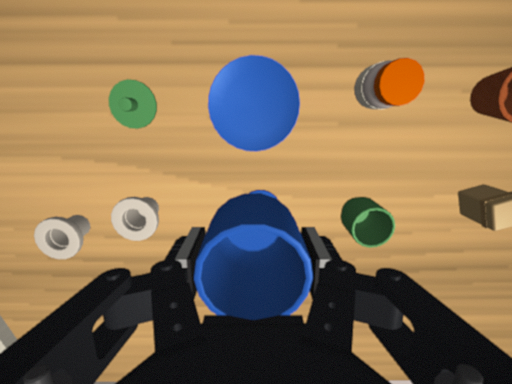

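The saucer is clear at (253,103) and the cup is held straight. I'll move above the saucer and start down.

Request:
{"fn": "drive_tool", "kwargs": {"moves": "0 0 0 0.26 0 0 0.5;0 0 0 0.26 0 0 0.5;0 0 0 0.25 0 0 0.5;0 0 0 0 0 0.35 0.5;0 0 0 0 0 0.35 0.5;0 0 0 0 0 0.35 0.5;0 0 0 0 0 0.3 0.5;0 0 0 0 0 0.2 0.5;0 0 0 0 0 0.2 0.5;0 0 0 0 0 0 0.5;0 0 0 0 0 0 0.5;0 0 0 0 0 0 0.5"}}

```text
clock: 7.33
tcp_pos: [0.4831, -0.1566, 0.065]
eef_rot: [0.001, 0.001, 1.0, -0.0]
contact_force: [0.3, -0.6, -0.1]
opening: 0.632
grip_force: 32.2
```

Request:
{"fn": "drive_tool", "kwargs": {"moves": "0 0 0 0 0 0.06 0.5;0 0 0 0 0 0.06 0.5;0 0 0 0 0 0.04 0.5;0 0 0 0 0 0.01 0.5;0 0 0 0 0 0.01 0.5;0 0 0 0 0 0.01 0.5;0 0 0 0 0 0 0.5;0 0 0 0 0 0 0.5"}}

```text
clock: 8.0
tcp_pos: [0.4824, -0.1572, 0.0456]
eef_rot: [0.0, 0.002, 1.0, -0.0]
contact_force: [-3.7, 0.4, 5.0]
opening: 0.633
grip_force: 32.6
```

Request:
{"fn": "drive_tool", "kwargs": {"moves": "0 0 0 0 0 0 0.66;0 0 0 0 0 0 0.7;0 0 0 0 0 0 0.8;0 0 0 0 0 0 0.9;0 0 0 0 0 0 0.9;0 0 0 0 0 -0.1 0.9;0 0 0 0 0 -0.2 0.9;0 0 0 0 0 -0.4 0.9;0 0 0 0 0 -0.4 0.9;0 0 0 -0.3 0 -0.4 0.9;0 0 0 -0.3 0 -0.2 0.9;0 0 0 0 0 0 0.9"}}

```text
clock: 9.0
tcp_pos: [0.5417, -0.1577, 0.2129]
eef_rot: [0.004, 0.002, 1.0, -0.001]
contact_force: [-1.7, -0.0, -0.4]
opening: 0.9
grip_force: 0.0
```

```bash
python3 look.py w4; cat > cs.py <<'E'
# cup-on-saucer centring from a wrist picture: saucer outline by hull, cup rim far edge
import sys
from h import *
import pickle
E
python3 - <<'E'
from h import *
import pickle
c,s=pickle.load(open("pics/w4.pkl","rb"))
cv2.imwrite("pics/w4s.png",c["img"][:,:,::-1])
E
```

```text
9.05 [ 0.5394 -0.1573  0.2099] [ 0.001  0.002  1.    -0.   ] [ 0.07 -0.06 -0.09  0.   -1.54 -1.65]
268.1338919161621 [ 0.47  -0.158  0.338] [0.105 0.701 0.698 0.103]
```

View pics/w4.png

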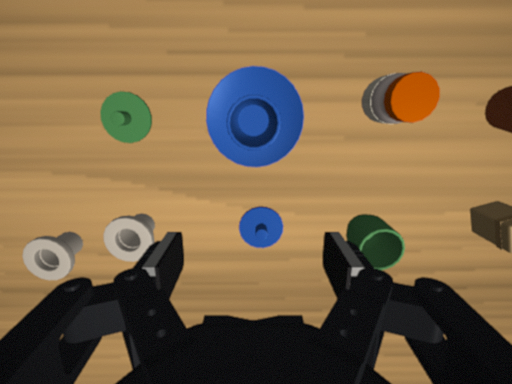

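The cup stands on the blue saucer: its mouth is at (252,122) and the saucer at (255,116). The strainer to take is at (129,238), the one farther right in the image (+y). The blue lid is at (261,227).

```bash
for a in "blue 255 116 .013 .058" "blue 261 227 .010 .030" "white 131 236 .048 .0295" "white 53 256 .048 .0295" "green 126 117 .01 .03" "green 375 242 .062 .027"; do python3 f.py w4 $a; done
python3 - <<'E'
from h import *
import pickle
c,s=pickle.load(open("pics/w4.pkl","rb"))
h=cv2.cvtColor(c["img"],cv2.COLOR_RGB2HSV); print(h[95:150:3,252,2], h[122,205:305:4,2])
print(plane(c,[[252,122]],.067))
E
```

```text
blue [ 0.4814 -0.1561] 0.1141 0.1141 0.116 [207  66] [302 166] off tcp [-0.058   0.0012]
blue [ 0.622  -0.1483] 0.0581 0.059 0.06 [240 207] [282 246] off tcp [0.0826 0.009 ]
white [ 0.6198 -0.3094] 0.0554 0.0708 0.059 [104 215] [153 260] off tcp [ 0.0804 -0.1521]
white [ 0.6475 -0.4123] 0.0573 0.0847 0.059 [ 23 233] [ 81 278] off tcp [ 0.1081 -0.2551]
green [ 0.4806 -0.309 ] 0.059 0.0602 0.06 [101  92] [150 142] off tcp [-0.0588 -0.1518]
green [ 0.6254 -0.0095] 0.0484 0.0804 0.054 [348 215] [403 270] off tcp [0.086  0.1478]
[156 137 103 137 167 168 166 168 169 168 167 166 166 168  91  78  76  92
 163] [179 183 180 180 178 173 157 119 142 168 167 168 167 167 166 168  93  66
 103 162 153 150 144 139 139]
[[ 0.48333219 -0.15908194]]
```

Request:
{"fn": "drive_tool", "kwargs": {"moves": "0 0 0 -0.16 -0.3 0 1;0 0 0 -0.16 -0.3 0 1;0 0 0 -0.16 -0.3 0 1;0 0 0 -0.16 -0.3 0 1;0 0 0 -0.16 -0.32 0 1;0 0 0 0 0 0.35 1;0 0 0 0 0 0.35 1;0 0 0 0 0 0.2 1;0 0 0 0 0 0 1;0 0 0 0 0 0 1;0 0 0 0 0 0 1"}}

```text
clock: 9.97
tcp_pos: [0.617, -0.3099, 0.1202]
eef_rot: [0.001, 0.002, 1.0, -0.001]
contact_force: [-0.6, 0.3, 1.2]
opening: 0.999
grip_force: 0.0
```

```bash
python3 look.py w5; python3 f.py w5 white 255 210 .048 .0295
```

```text
10.0167 [ 0.6174 -0.3099  0.1209] [ 0.002  0.002  1.    -0.001] [-0.18  0.29  0.14  0.   -1.41 -1.4 ]
268.1338919161621 [ 0.546 -0.31   0.245] [0.103 0.701 0.698 0.101]
white [ 0.6198 -0.3097] 0.0575 0.0578 0.059 [218 173] [290 241] off tcp [0.0024 0.0002]
```

Request:
{"fn": "drive_tool", "kwargs": {"moves": "0 0 0 -0.02 0 0.2 1;0 0 0 0 0 0.2 1;0 0 0 0 0 0.2 1;0 0 0 0 0 0.1 1;0 0 0 0 0 0.05 1;0 0 0 0 0 0 1;0 0 0 0 0 0 0.65;0 0 0 0 0 0 0.6;0 0 0 0 0 0 0.6;0 0 0 0 0 0 0.6;0 0 0 0 0 0 0.6;0 0 0 0 0 0 0.6"}}

```text
clock: 11.02
tcp_pos: [0.6196, -0.3099, 0.0449]
eef_rot: [0.002, 0.002, 1.0, -0.001]
contact_force: [-0.9, 0.7, 5.8]
opening: 0.663
grip_force: 32.6
```

The opening reads 0.663, slightly less than the 0.69 I expected. I'll lift and look.

Request:
{"fn": "drive_tool", "kwargs": {"moves": "0 0 0 0 0 -0.05 0.6;0 0 0 0 0 -0.1 0.6;0 0 0 0 0 -0.3 0.6;0 0 0 0 0 -0.4 0.6;0 0 0 0 0 -0.4 0.6;0 0 0 0 0 -0.4 0.6;0 0 0 0 0 -0.3 0.6;0 0 0 0 0 0 0.6;0 0 0 0 0 0 0.6"}}

```text
clock: 11.77
tcp_pos: [0.6191, -0.3098, 0.241]
eef_rot: [0.002, 0.002, 1.0, -0.0]
contact_force: [0.4, 0.3, -1.8]
opening: 0.668
grip_force: 32.5
```

```bash
python3 look.py w6; python3 - <<'E'
from h import *
c=r.capture("side"); cv2.imwrite("pics/s6.png",cv2.resize(c["img"][192:,190:446,::-1],None,fx=3,fy=3,interpolation=cv2.INTER_CUBIC))
import pickle
w=cv2.imread("pics/w6.png"); s=cv2.resize(c["img"][100:340,180:440,::-1],(416,384)); cv2.imwrite("pics/c6.png",np.hstack([w[:,64:448],s]))
E
```

```text
11.8167 [ 0.6186 -0.3093  0.2381] [0.    0.002 1.    0.   ] [-0.18  0.28  0.34 -0.   -1.63 -1.4 ]
268.1338919161621 [ 0.547 -0.31   0.366] [0.104 0.701 0.698 0.102]
```

View pics/c6.png

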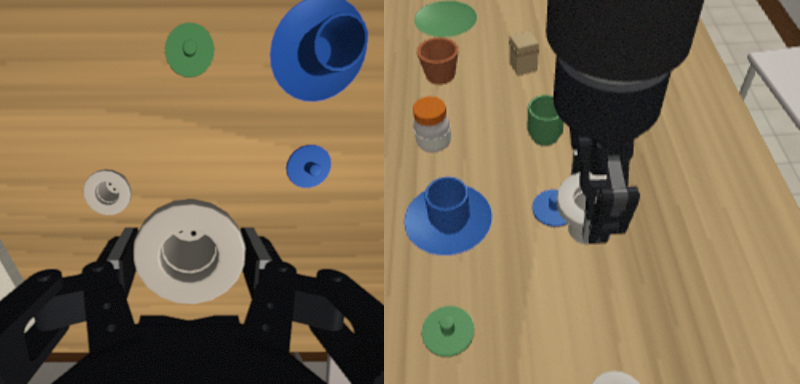

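```bash
python3 - <<'E'
from h import *
import pickle
c,s=pickle.load(open("pics/w6.pkl","rb"))
m=mask(c,"white"); m[:, :190]=0; m[:, 320:]=0; m[320:]=0; m[:190]=0
cs,_=cv2.findContours(m,cv2.RETR_EXTERNAL,cv2.CHAIN_APPROX_NONE); q=max(cs,key=cv2.contourArea)
hl=cv2.convexHull(q); e=cv2.fitEllipse(hl); print("ell",e, hl[:,0].min(0),hl[:,0].max(0))
for z in (.236,.241,.246):
    print(z,plane(c,[e[0]],z)-s["tcp_pos"][:2], [np.round(v,4) for v in circ(c,q[:,0],z,.0295)], proj(c,[*s["tcp_pos"][:2],z]))
# hole
h=cv2.cvtColor(c["img"],cv2.COLOR_RGB2HSV)
print(h[200:305:4,254,2]); print(h[248,190:325:4,2])
E
```

```text
ell ((253.0221710205078, 251.42039489746094), (102.49781036376953, 112.11150360107422), 89.33025360107422) [197 200] [309 302]
0.236 [[ 0.00360588 -0.00086241]] [array([ 0.626 , -0.3103]), np.float64(0.0618), np.float64(0.0632)] [[254.58872477 245.48403961]]
0.241 [[ 0.00073321 -0.00084598]] [array([ 0.6218, -0.3103]), np.float64(0.0594), np.float64(0.0608)] [[254.63311013 250.16837138]]
0.246 [[-0.00213946 -0.00082956]] [array([ 0.6177, -0.3103]), np.float64(0.057), np.float64(0.0584)] [[254.68063085 255.18360105]]
[ 78 125 182 184 182 183 185 185 150 182 164  82  82  83  83  84  82  80
 151  80  84 176 180 181 180 182 172]
[ 15  17 138 181 180 180 183 185 189 178 114 104  93  84  80  81  82  80
  83  80  79  75  90 164 183 184 186 186 188 196  38  13  45  64]
```

The strainer is held level and centred: its width at the expected height is 59.4 mm. I'll move over the cup.

Request:
{"fn": "drive_tool", "kwargs": {"moves": "0 0 0 0.27 0.3 0 0.6;0 0 0 0.27 0.3 0 0.6;0 0 0 0.27 0.3 0 0.6;0 0 0 0.27 0.3 0 0.6;0 0 0 0.28 0.31 0 0.6;0 0 0 0 0 0.3 0.6;0 0 0 0 0 0.3 0.6;0 0 0 0 0 0.3 0.6;0 0 0 0 0 0.25 0.6;0 0 0 0 0 0 0.6;0 0 0 0 0 0 0.6;0 0 0 0 0 0 0.6"}}

```text
clock: 12.87
tcp_pos: [0.4836, -0.1584, 0.1239]
eef_rot: [0.0, 0.002, 1.0, -0.0]
contact_force: [0.9, 0.7, -0.4]
opening: 0.668
grip_force: 32.7
```

```bash
python3 look.py w7; python3 - <<'E'
from h import *
c=r.capture("side");w=cv2.imread("pics/w7.png"); s=cv2.resize(c["img"][140:300,150:320,::-1],(408,384)); cv2.imwrite("pics/c7.png",np.hstack([w[:,64:448],s]))
E
```

```text
12.9167 [ 0.4841 -0.1584  0.1245] [ 0.001  0.002  1.    -0.   ] [ 0.08 -0.19 -0.36  0.   -1.4  -1.66]
268.1338919161621 [ 0.412 -0.158  0.249] [0.103 0.701 0.698 0.101]
```

View pics/c7.png

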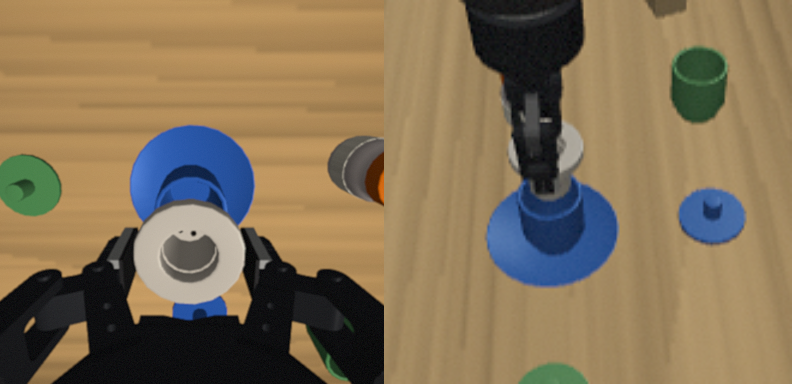

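The wrist view puts the collar at (190,252), and in the side view the basket lines up with the cup mouth at (548,190). I'll lower it slowly.

Request:
{"fn": "drive_tool", "kwargs": {"moves": "0 0 0 0.01 0 0.08 0.6;0 0 0 0 0 0.08 0.6;0 0 0 0 0 0.08 0.6;0 0 0 0 0 0.08 0.6;0 0 0 0 0 0.08 0.6;0 0 0 0 0 0.04 0.6;0 0 0 0 0 0 0.6;0 0 0 0 0 0 0.6"}}

```text
clock: 13.63
tcp_pos: [0.4821, -0.1581, 0.0784]
eef_rot: [-0.0, 0.002, 1.0, -0.0]
contact_force: [0.3, -0.5, -1.1]
opening: 0.667
grip_force: 32.7
```

Request:
{"fn": "drive_tool", "kwargs": {"moves": "0 0 0 0 0 0.02 0.6;0 0 0 0 0 0.01 0.6;0 0 0 0 0 0.01 0.6;0 0 0 0 0 0 0.6;0 0 0 0 0 0 0.6"}}

```text
clock: 14.05
tcp_pos: [0.4822, -0.1581, 0.0747]
eef_rot: [0.0, 0.002, 1.0, 0.0]
contact_force: [0.5, -0.4, -0.7]
opening: 0.668
grip_force: 32.7
```

Request:
{"fn": "drive_tool", "kwargs": {"moves": "0 0 0 0 0 0.01 0.6;0 0 0 0 0 0 0.6;0 0 0 0 0 0 0.6"}}

```text
clock: 14.3
tcp_pos: [0.4825, -0.1582, 0.074]
eef_rot: [0.0, 0.002, 1.0, -0.0]
contact_force: [0.3, -0.6, 0.9]
opening: 0.666
grip_force: 32.8
```

Request:
{"fn": "drive_tool", "kwargs": {"moves": "0 0 0 0 0 0.005 0.6;0 0 0 0 0 0 0.69;0 0 0 0 0 0 0.72;0 0 0 0 0 0 0.8;0 0 0 0 0 0 0.9;0 0 0 0 0 0 0.95;0 0 0 0 0 -0.1 0.95;0 0 0 0 0 -0.3 0.95;0 0 0 0 0 -0.4 0.95;0 0 0 -0.3 0 -0.4 0.95;0 0 0 -0.3 0 -0.2 0.95;0 0 0 0 0 0 0.95"}}

```text
clock: 15.3
tcp_pos: [0.5418, -0.1587, 0.2118]
eef_rot: [0.004, 0.002, 1.0, -0.001]
contact_force: [-0.8, -0.1, -1.5]
opening: 0.948
grip_force: 0.0
```

```bash
python3 look.py w8; python3 f.py w8 white 255 120 .077 .0295; python3 f.py w8 blue 255 120 .013 .058; python3 f.py w8 blue 261 227 .010 .030;python3 - <<'E'
from h import *
c=r.capture("side");w=cv2.imread("pics/w8.png"); s=cv2.resize(c["img"][140:300,150:320,::-1],(408,384)); cv2.imwrite("pics/c8.png",np.hstack([w[:,64:448],s]))
E
```

```text
15.35 [ 0.5395 -0.1583  0.2088] [ 0.001  0.002  1.    -0.   ] [ 0.07 -0.06 -0.09  0.   -1.54 -1.65]
268.1338919161621 [ 0.47  -0.159  0.337] [0.105 0.701 0.698 0.103]
white [ 0.4843 -0.1587] 0.0587 0.0585 0.059 [223  92] [284 154] off tcp [-0.0551 -0.0004]
blue [ 0.4815 -0.1566] 0.1147 0.1146 0.116 [207  66] [304 166] off tcp [-0.058   0.0017]
blue [ 0.6227 -0.1485] 0.059 0.06 0.06 [240 207] [283 247] off tcp [0.0832 0.0098]
```

View pics/c8.png

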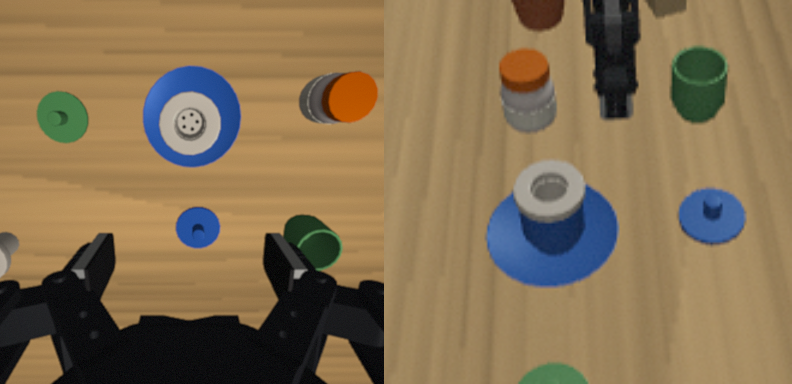

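Seated: the collar measures within 3 mm of the saucer centre and looks level. Now the blue lid at (198,228).

Request:
{"fn": "drive_tool", "kwargs": {"moves": "0 0 0 -0.27 0.033 0 0.6;0 0 0 -0.27 0.033 0 0.6;0 0 0 -0.27 0.033 0 0.6;0 0 0 0 0 0.35 0.6;0 0 0 0 0 0.35 0.6;0 0 0 0 0 0.3 0.6;0 0 0 0 0 0 0.6;0 0 0 0 0 0 0.6;0 0 0 0 0 0 0.6"}}

```text
clock: 16.15
tcp_pos: [0.6187, -0.1491, 0.109]
eef_rot: [0.001, 0.002, 1.0, -0.001]
contact_force: [0.4, -0.3, 0.5]
opening: 0.597
grip_force: 0.0
```

```bash
python3 look.py w9; python3 f.py w9 blue 255 200 .01 .03
```

```text
16.2 [ 0.6193 -0.1491  0.1098] [ 0.002  0.002  1.    -0.   ] [ 0.08  0.16 -0.04  0.   -1.37 -1.65]
268.1338919161621 [ 0.547 -0.149  0.234] [0.103 0.701 0.698 0.102]
blue [ 0.6229 -0.1484] 0.0586 0.0595 0.06 [222 166] [287 229] off tcp [0.0037 0.0007]
```

Request:
{"fn": "drive_tool", "kwargs": {"moves": "0 0 0 -0.025 0.005 0.25 0.6;0 0 0 0 0 0.25 0.6;0 0 0 0 0 0.15 0.6;0 0 0 0 0 0.09 0.6;0 0 0 0 0 0.04 0.6;0 0 0 0 0 0 0.6;0 0 0 0 0 0 0.6", "force": 25}}

```text
clock: 16.78
tcp_pos: [0.6218, -0.1484, 0.0305]
eef_rot: [0.001, 0.002, 1.0, -0.0]
contact_force: [0.2, 0.7, 0.8]
opening: 0.598
grip_force: 0.0
```

Request:
{"fn": "drive_tool", "kwargs": {"moves": "0 0 0 0 0 0 0.4;0 0 0 0 0 0 0.3;0 0 0 0 0 0 0.2;0 0 0 0 0 0 0.12;0 0 0 0 0 0 0.1;0 0 0 0 0 0 0.1;0 0 0 0 0 0 0.1;0 0 0 0 0 0 0.1"}}

```text
clock: 17.45
tcp_pos: [0.6212, -0.1482, 0.0293]
eef_rot: [0.001, 0.002, 1.0, -0.0]
contact_force: [-1.2, 1.0, 6.0]
opening: 0.168
grip_force: 24.6
```

Request:
{"fn": "drive_tool", "kwargs": {"moves": "0 0 0 0 0 -0.1 0.1;0 0 0 0 0 -0.3 0.1;0 0 0 0 0 -0.4 0.1;0 0 0 0 0 -0.4 0.1;0 0 0 0 0 -0.3 0.1;0 0 0 0.34 -0.025 0 0.1;0 0 0 0.34 -0.025 0 0.1;0 0 0 0.34 -0.025 0 0.1;0 0 0 0.34 -0.025 0 0.1;0 0 0 0.03 0 0.25 0.1;0 0 0 0 0 0 0.1;0 0 0 0 0 0 0.1"}}

```text
clock: 18.45
tcp_pos: [0.4809, -0.1576, 0.1528]
eef_rot: [-0.001, 0.002, 1.0, 0.0]
contact_force: [0.6, -0.1, 0.1]
opening: 0.172
grip_force: 24.5
```

```bash
python3 look.py w10; python3 - <<'E'
from h import *
import pickle
c,s=pickle.load(open("pics/w10.pkl","rb"))
print(proj(c,[*s["tcp_pos"][:2],s["tcp_pos"][2]-.0193]))
c=r.capture("side");w=cv2.imread("pics/w10.png"); s=cv2.resize(c["img"][140:300,150:320,::-1],(408,384)); cv2.imwrite("pics/c10.png",np.hstack([w[:,64:448],s]))
E
```

```text
18.5 [ 0.4818 -0.1578  0.1536] [-0.001  0.002  1.    -0.   ] [ 0.08 -0.2  -0.32  0.   -1.46 -1.66]
268.1338919161621 [ 0.41  -0.158  0.278] [0.101 0.701 0.698 0.1  ]
[[253.49341598 236.82047246]]
```

View pics/c10.png

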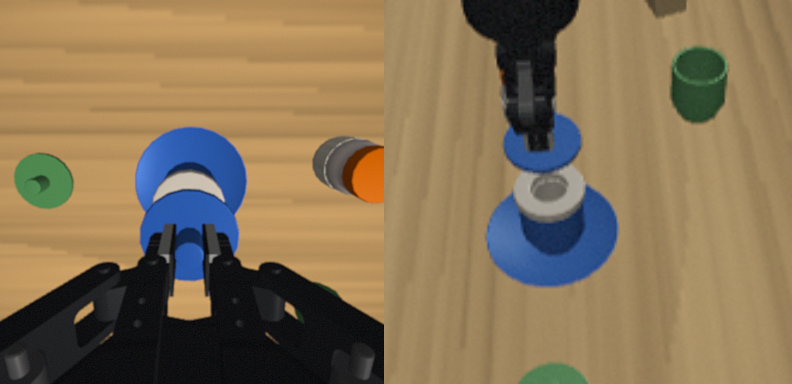

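The lid is held level and centred: its disc centre at (253,235) matches the predicted (253.5,237). Lowering.

Request:
{"fn": "drive_tool", "kwargs": {"moves": "0 0 0 -0.007 0 0.1 0.1;0 0 0 0 0 0.1 0.1;0 0 0 0 0 0.1 0.1;0 0 0 0 0 0.1 0.1;0 0 0 0 0 0.06 0.1;0 0 0 0 0 0.02 0.1;0 0 0 0 0 0 0.1;0 0 0 0 0 0 0.1"}}

```text
clock: 19.22
tcp_pos: [0.4825, -0.1578, 0.1057]
eef_rot: [0.0, 0.002, 1.0, -0.0]
contact_force: [0.1, 0.1, -1.3]
opening: 0.174
grip_force: 24.5
```

Request:
{"fn": "drive_tool", "kwargs": {"moves": "0 0 0 0 0 0.01 0.1;0 0 0 0 0 0.01 0.1;0 0 0 0 0 0.01 0.1;0 0 0 0 0 0 0.1;0 0 0 0 0 0 0.1"}}

```text
clock: 19.63
tcp_pos: [0.4824, -0.1577, 0.1025]
eef_rot: [0.0, 0.002, 1.0, 0.0]
contact_force: [-0.7, 0.5, -1.0]
opening: 0.173
grip_force: 24.5
```

Request:
{"fn": "drive_tool", "kwargs": {"moves": "0 0 0 0 0 0.01 0.1;0 0 0 0 0 0 0.1;0 0 0 0 0 0 0.1;0 0 0 0 0 0.005 0.1;0 0 0 0 0 0 0.1;0 0 0 0 0 0 0.1"}}

```text
clock: 20.13
tcp_pos: [0.4826, -0.1578, 0.1014]
eef_rot: [0.0, 0.002, 1.0, -0.0]
contact_force: [-0.5, 0.8, 2.4]
opening: 0.174
grip_force: 24.7
```

Request:
{"fn": "drive_tool", "kwargs": {"moves": "0 0 0 0 0 0 0.2;0 0 0 0 0 0 0.25;0 0 0 0 0 0 0.35;0 0 0 0 0 0 0.5;0 0 0 0 0 0 0.5;0 0 0 0 0 -0.1 0.5;0 0 0 0 0 -0.3 0.5;0 0 0 0 0 -0.3 0.6;0 0 0 -0.3 0 -0.4 0.8;0 0 0 -0.3 0 0 0.9;0 0 0 0 0 0 0.95"}}

```text
clock: 21.05
tcp_pos: [0.541, -0.1578, 0.2057]
eef_rot: [0.001, 0.002, 1.0, -0.0]
contact_force: [-2.2, 0.6, -2.7]
opening: 0.95
grip_force: 0.0
```

```bash
python3 look.py w11; for a in "green 375 242 .062 .027" "green 126 117 .01 .03"; do python3 f.py w11 $a; done; python3 - <<'E'
from h import *
c=r.capture("side");w=cv2.imread("pics/w11.png"); s=cv2.resize(c["img"][140:300,150:320,::-1],(408,384)); cv2.imwrite("pics/c11.png",np.hstack([w[:,64:448],s]))
E
```

```text
21.1 [ 0.5389 -0.1577  0.2044] [-0.     0.002  1.     0.   ] [ 0.07 -0.06 -0.1  -0.   -1.54 -1.65]
268.1338919161621 [ 0.47  -0.158  0.331] [0.103 0.701 0.698 0.102]
green [ 0.6233 -0.0076] 0.0427 0.0812 0.054 [349 219] [407 273] off tcp [0.0844 0.1501]
green [ 0.4804 -0.3088] 0.059 0.0602 0.06 [98 93] [148 144] off tcp [-0.0585 -0.1511]
```

View pics/c11.png

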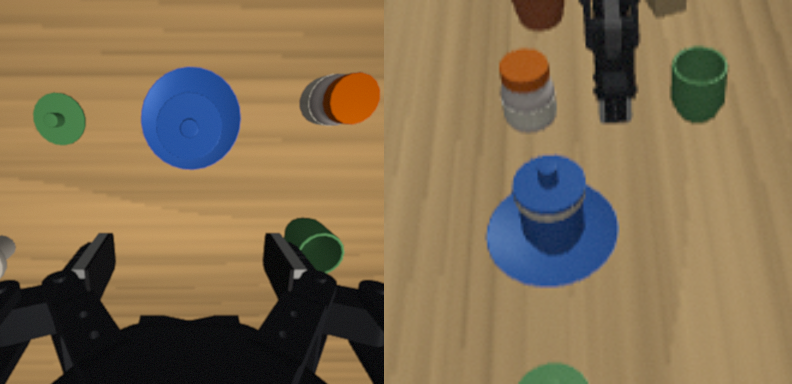

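The blue set is complete, with the lid flat on the collar. Now the green cup.

Request:
{"fn": "drive_tool", "kwargs": {"moves": "0 0 0 -0.17 0.3 0 1;0 0 0 -0.17 0.3 0 1;0 0 0 -0.17 0.3 0 1;0 0 0 -0.17 0.3 0 1;0 0 0 -0.17 0.28 0 1;0 0 0 0 0 0.3 1;0 0 0 0 0 0.3 1;0 0 0 0 0 0.25 1;0 0 0 0 0 0 1;0 0 0 0 0 0 1;0 0 0 0 0 0 1"}}

```text
clock: 22.07
tcp_pos: [0.6236, -0.0106, 0.122]
eef_rot: [0.002, 0.002, 1.0, -0.0]
contact_force: [-0.6, 0.2, -0.8]
opening: 1.001
grip_force: 0.0
```

```bash
python3 look.py w12; python3 f.py w12 green 255 210 .062 .027
```

```text
22.1167 [ 0.624  -0.0105  0.1225] [0.002 0.002 1.    0.   ] [ 0.3   0.12 -0.06  0.   -1.39 -1.88]
268.1338919161621 [ 0.552 -0.011  0.247] [0.103 0.701 0.698 0.102]
green [ 0.6261 -0.0104] 0.0528 0.0606 0.054 [219 169] [289 245] off tcp [0.0021 0.0001]
```

Request:
{"fn": "drive_tool", "kwargs": {"moves": "0 0 0 -0.02 0 0.2 1;0 0 0 0 0 0.2 1;0 0 0 0 0 0.2 1;0 0 0 0 0 0.12 1;0 0 0 0 0 0.1 1;0 0 0 0 0 0 1;0 0 0 0 0 0 0.6;0 0 0 0 0 0 0.5;0 0 0 0 0 0 0.5;0 0 0 0 0 0 0.5;0 0 0 0 0 0 0.5;0 0 0 0 0 0 0.5", "force": 30}}

```text
clock: 23.12
tcp_pos: [0.6261, -0.0101, 0.0392]
eef_rot: [0.002, 0.002, 1.0, 0.0]
contact_force: [0.4, 1.3, 5.6]
opening: 0.639
grip_force: 32.2
```

Request:
{"fn": "drive_tool", "kwargs": {"moves": "0 0 0 0 0 -0.1 0.5;0 0 0 0 0 -0.3 0.5;0 0 0 0 0 -0.4 0.5;0 0 0 0 0 -0.4 0.5;0 0 0 0 0 -0.4 0.5;0 0 0 0 0 -0.4 0.5;0 0 0 0.07 0.33 0 0.5;0 0 0 0.07 0.33 0 0.5;0 0 0 0.07 0.33 0 0.5;0 0 0 0.07 0.33 0 0.5;0 0 0 0.07 0.33 0 0.5;0 0 0 0.07 0.33 0 0.5"}}

```text
clock: 24.12
tcp_pos: [0.5828, 0.1893, 0.2375]
eef_rot: [-0.0, 0.002, 1.0, 0.0]
contact_force: [0.2, -0.1, -1.1]
opening: 0.636
grip_force: 32.1
```

Request:
{"fn": "drive_tool", "kwargs": {"moves": "0 0 0 0.08 0.33 0 0.5;0 0 0 0.08 0.33 0 0.5;0 0 0 0.08 0.33 0 0.5;0 0 0 0 0 0 0.5;0 0 0 0 0 0 0.5;0 0 0 0 0 0 0.5"}}

```text
clock: 24.62
tcp_pos: [0.5599, 0.2869, 0.2373]
eef_rot: [-0.0, 0.002, 1.0, -0.0]
contact_force: [-0.1, -0.6, -0.6]
opening: 0.63
grip_force: 32.1
```

```bash
python3 look.py w13; python3 f.py w13 green 255 100 .013 .058
```

```text
24.6667 [0.5602 0.2864 0.2374] [-0.     0.002  1.    -0.   ] [ 0.79  0.12  0.15 -0.   -1.6  -2.37]
268.1338919161621 [0.489 0.287 0.363] [0.102 0.701 0.699 0.101]
green [0.4819 0.289 ] 0.1145 0.1141 0.116 [210  54] [301 149] off tcp [-0.0783  0.0026]
```

Request:
{"fn": "drive_tool", "kwargs": {"moves": "0 0 0 0.27 0.018 0 0.5;0 0 0 0.26 0 0 0.5;0 0 0 0.26 0 0 0.5;0 0 0 0 0 0.35 0.5;0 0 0 0 0 0.35 0.5;0 0 0 0 0 0.35 0.5;0 0 0 0 0 0.3 0.5;0 0 0 0 0 0.2 0.5;0 0 0 0 0 0.18 0.5;0 0 0 0 0 0 0.5;0 0 0 0 0 0 0.5;0 0 0 0 0 0 0.5"}}

```text
clock: 25.67
tcp_pos: [0.4821, 0.289, 0.0662]
eef_rot: [0.001, 0.002, 1.0, 0.001]
contact_force: [-0.2, 0.4, -1.8]
opening: 0.632
grip_force: 32.2
```

Request:
{"fn": "drive_tool", "kwargs": {"moves": "0 0 0 0 0 0.06 0.5;0 0 0 0 0 0.06 0.5;0 0 0 0 0 0.04 0.5;0 0 0 0 0 0.01 0.5;0 0 0 0 0 0 0.5;0 0 0 0 0 0 0.5;0 0 0 0 0 0 0.5"}}

```text
clock: 26.25
tcp_pos: [0.4813, 0.2893, 0.0476]
eef_rot: [0.0, 0.002, 1.0, 0.0]
contact_force: [-0.6, 0.5, -0.6]
opening: 0.635
grip_force: 32.1
```

Request:
{"fn": "drive_tool", "kwargs": {"moves": "0 0 0 0 0 0.01 0.5;0 0 0 0 0 0.01 0.5;0 0 0 0 0 0.01 0.5;0 0 0 0 0 0 0.5;0 0 0 0 0 0 0.5"}}

```text
clock: 26.67
tcp_pos: [0.4812, 0.2892, 0.0443]
eef_rot: [0.0, 0.002, 1.0, 0.0]
contact_force: [-0.4, -0.4, -0.9]
opening: 0.634
grip_force: 32.2
```

Request:
{"fn": "drive_tool", "kwargs": {"moves": "0 0 0 0 0 0.01 0.5;0 0 0 0 0 0 0.5;0 0 0 0 0 0 0.5"}}

```text
clock: 26.92
tcp_pos: [0.4814, 0.2892, 0.0443]
eef_rot: [0.0, 0.002, 1.0, 0.0]
contact_force: [-3.5, -2.3, 4.5]
opening: 0.631
grip_force: 32.6
```

Contact, with the tool stopped at 0.0443 as predicted. I'll release, rise and look.

Request:
{"fn": "drive_tool", "kwargs": {"moves": "0 0 0 0 0 0 0.66;0 0 0 0 0 0 0.7;0 0 0 0 0 0 0.8;0 0 0 0 0 0 0.9;0 0 0 0 0 0 0.9;0 0 0 0 0 -0.1 0.9;0 0 0 0 0 -0.2 0.9;0 0 0 0 0 -0.4 0.9;0 0 0 0 0 -0.4 0.9;0 0 0 -0.3 0 -0.4 0.9;0 0 0 -0.3 0 -0.2 0.9;0 0 0 0 0 0 0.9"}}

```text
clock: 27.92
tcp_pos: [0.5407, 0.2892, 0.2129]
eef_rot: [0.004, 0.003, 1.0, 0.002]
contact_force: [-1.1, -0.6, -0.8]
opening: 0.899
grip_force: 0.0
```

```bash
python3 look.py w14; python3 f.py w14 green 255 110 .013 .058; python3 - <<'E'
from h import *
c=r.capture("side");w=cv2.imread("pics/w14.png"); s=cv2.resize(c["img"][60:220,180:350,::-1],(408,384)); cv2.imwrite("pics/c14.png",np.hstack([w[:,64:448],s]))
E
```

```text
27.9667 [0.5384 0.2891 0.2096] [0.002 0.003 1.    0.001] [ 0.82  0.07  0.04  0.   -1.54 -2.4 ]
268.1338919161621 [0.469 0.289 0.338] [0.103 0.702 0.697 0.105]
green [0.4804 0.2897] 0.1144 0.1142 0.116 [205  66] [301 166] off tcp [-0.0581  0.0006]
```

View pics/c14.png

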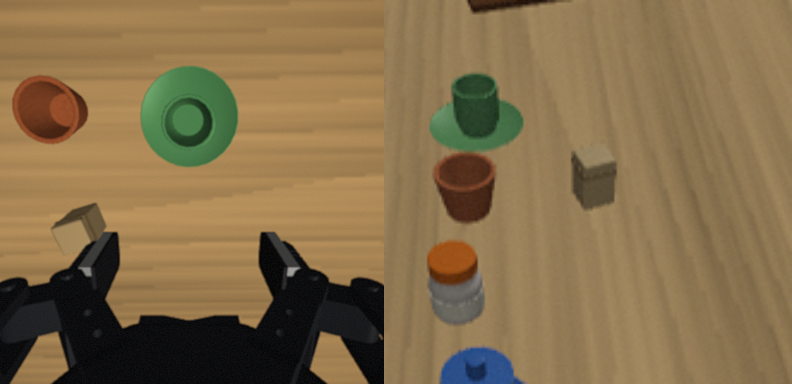

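The green cup stands centred on its saucer: rim at (187,121), saucer at (190,116). Now the green lid.

Request:
{"fn": "drive_tool", "kwargs": {"moves": "0 0 0 0.035 -0.35 0 0.6;0 0 0 0.035 -0.35 0 0.6;0 0 0 0.035 -0.35 0 0.6;0 0 0 0.035 -0.35 0 0.6;0 0 0 0.035 -0.35 0 0.6;0 0 0 0.035 -0.35 0 0.6;0 0 0 0.035 -0.35 0 0.6;0 0 0 0.035 -0.35 0 0.6;0 0 0 0.035 -0.35 0 0.6;0 0 0 0.035 -0.35 0 0.6;0 0 0 0.035 -0.35 0 0.6;0 0 0 0.035 -0.35 0 0.6"}}

```text
clock: 29.02
tcp_pos: [0.491, -0.132, 0.2059]
eef_rot: [-0.001, 0.002, 1.0, 0.0]
contact_force: [0.9, -0.1, -0.4]
opening: 0.594
grip_force: 0.0
```

Request:
{"fn": "drive_tool", "kwargs": {"moves": "0 0 0 0.035 -0.35 0 0.6;0 0 0 0.035 -0.35 0 0.6;0 0 0 0.035 -0.35 0 0.6;0 0 0 0.035 -0.35 0 0.6;0 0 0 0.035 -0.38 0 0.6;0 0 0 0 0 0.35 0.6;0 0 0 0 0 0.35 0.6;0 0 0 0 0 0.3 0.6;0 0 0 0 0 0 0.6;0 0 0 0 0 0 0.6;0 0 0 0 0 0 0.6"}}

```text
clock: 29.93
tcp_pos: [0.4749, -0.309, 0.1089]
eef_rot: [0.001, 0.001, 1.0, -0.001]
contact_force: [-0.5, 0.0, 0.7]
opening: 0.599
grip_force: 0.0
```

```bash
python3 look.py w15; python3 f.py w15 green 255 200 .01 .03
```

```text
29.9833 [ 0.4754 -0.3091  0.1095] [ 0.002  0.001  1.    -0.001] [-0.22 -0.02 -0.23  0.   -1.36 -1.35]
268.1338919161621 [ 0.404 -0.309  0.234] [0.103 0.701 0.699 0.101]
green [ 0.4791 -0.3096] 0.0592 0.0588 0.06 [220 167] [286 229] off tcp [ 0.0037 -0.0005]
```

Same offset as with the blue lid, so I'll use the same correction.

Request:
{"fn": "drive_tool", "kwargs": {"moves": "0 0 0 -0.025 0 0.25 0.6;0 0 0 0 0 0.25 0.6;0 0 0 0 0 0.15 0.6;0 0 0 0 0 0.09 0.6;0 0 0 0 0 0.04 0.6;0 0 0 0 0 0 0.6;0 0 0 0 0 0 0.6", "force": 25}}

```text
clock: 30.57
tcp_pos: [0.4778, -0.3092, 0.0304]
eef_rot: [0.001, 0.002, 1.0, -0.001]
contact_force: [-0.0, -0.1, 0.9]
opening: 0.599
grip_force: 0.0
```

Request:
{"fn": "drive_tool", "kwargs": {"moves": "0 0 0 0 0 0 0.4;0 0 0 0 0 0 0.3;0 0 0 0 0 0 0.2;0 0 0 0 0 0 0.12;0 0 0 0 0 0 0.1;0 0 0 0 0 0 0.1;0 0 0 0 0 0 0.1;0 0 0 0 0 0 0.1"}}

```text
clock: 31.23
tcp_pos: [0.4773, -0.3091, 0.0295]
eef_rot: [0.001, 0.002, 1.0, -0.0]
contact_force: [-0.2, 1.0, 5.3]
opening: 0.172
grip_force: 24.6
```

Request:
{"fn": "drive_tool", "kwargs": {"moves": "0 0 0 0 0 -0.1 0.1;0 0 0 0 0 -0.3 0.1;0 0 0 0 0 -0.4 0.1;0 0 0 0 0 -0.4 0.1;0 0 0 0 0 -0.4 0.1;0 0 0 0 0 -0.2 0.1;0 0 0 0 0.2 0 0.1;0 0 0 0 0.33 0 0.1;0 0 0 0 0.33 0 0.1;0 0 0 0 0.33 0 0.1;0 0 0 0 0.33 0 0.1;0 0 0 0 0.33 0 0.1"}}

```text
clock: 32.23
tcp_pos: [0.4769, -0.1225, 0.2086]
eef_rot: [-0.0, 0.002, 1.0, 0.0]
contact_force: [1.4, 1.3, -0.4]
opening: 0.176
grip_force: 24.5
```

Request:
{"fn": "drive_tool", "kwargs": {"moves": "0 0 0 0 0.33 0 0.1;0 0 0 0 0.33 0 0.1;0 0 0 0 0.33 0 0.1;0 0 0 0 0.33 0 0.1;0 0 0 0 0.33 0 0.1;0 0 0 0 0.33 0 0.1;0 0 0 0 0.33 0 0.1;0 0 0 0 0.33 0 0.1;0 0 0 0 0.33 0 0.1;0 0 0 0 0.33 0 0.1;0 0 0 -0.04 0.3 0 0.1;0 0 0 0 0.2 0 0.1"}}

```text
clock: 33.23
tcp_pos: [0.4826, 0.2584, 0.2081]
eef_rot: [-0.001, 0.001, 1.0, -0.0]
contact_force: [0.1, -0.4, -0.8]
opening: 0.172
grip_force: 24.5
```

Request:
{"fn": "drive_tool", "kwargs": {"moves": "0 0 0 0 0.3 0 0.1;0 0 0 0 0 0.2 0.1;0 0 0 0 0 0.3 0.1;0 0 0 0 0 0.1 0.1;0 0 0 0 0 0 0.1;0 0 0 0 0 0 0.1;0 0 0 0 0 0 0.1"}}

```text
clock: 33.82
tcp_pos: [0.4839, 0.2861, 0.1507]
eef_rot: [0.001, 0.002, 1.0, 0.001]
contact_force: [0.0, 0.1, 0.3]
opening: 0.176
grip_force: 24.6
```

Request:
{"fn": "drive_tool", "kwargs": {"moves": "0 0 0 0.022 0.025 0.1 0.1;0 0 0 0 0 0.1 0.1;0 0 0 0 0 0.1 0.1;0 0 0 0 0 0.1 0.1;0 0 0 0 0 0.04 0.1;0 0 0 0 0 0 0.1;0 0 0 0 0 0 0.1"}}

```text
clock: 34.4
tcp_pos: [0.481, 0.2885, 0.1044]
eef_rot: [-0.0, 0.002, 1.0, -0.0]
contact_force: [0.5, -0.0, -0.6]
opening: 0.174
grip_force: 24.6
```

```bash
python3 look.py w16; python3 - <<'E'
from h import *
import pickle
c,s=pickle.load(open("pics/w16.pkl","rb"))
print(proj(c,[*s["tcp_pos"][:2],s["tcp_pos"][2]-.0195]))
c=r.capture("side");w=cv2.imread("pics/w16.png"); s=cv2.resize(c["img"][70:150,180:265,::-1],(408,384)); cv2.imwrite("pics/c16.png",np.hstack([w[:,64:448],s]))
E
```

```text
34.45 [0.4812 0.2887 0.105 ] [0.    0.002 1.    0.   ] [ 0.9  -0.03 -0.25  0.   -1.35 -2.47]
268.1338919161621 [0.41  0.288 0.23 ] [0.102 0.701 0.698 0.101]
[[254.04716373 235.2466808 ]]
```

View pics/c16.png

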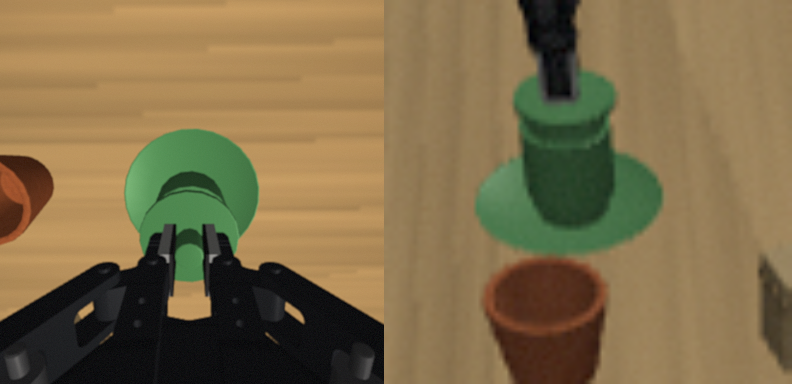

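The lid hovers level right over the cup in both views: lid at (190,235) in the wrist view, and lid (565,98) over the cup (568,130) in the side view. Lowering slowly.

Request:
{"fn": "drive_tool", "kwargs": {"moves": "0 0 0 0 0 0.04 0.1;0 0 0 0 0 0.03 0.1;0 0 0 0 0 0.02 0.1;0 0 0 0 0 0.01 0.1;0 0 0 0 0 0 0.1;0 0 0 0 0 0 0.1"}}

```text
clock: 35.0
tcp_pos: [0.4809, 0.2886, 0.0946]
eef_rot: [-0.0, 0.002, 1.0, -0.0]
contact_force: [-0.5, 0.5, -0.1]
opening: 0.174
grip_force: 24.6
```

Request:
{"fn": "drive_tool", "kwargs": {"moves": "0 0 0 0 0 0.01 0.1;0 0 0 0 0 0.01 0.1;0 0 0 0 0 0 0.1;0 0 0 0 0 0 0.1"}}

```text
clock: 35.33
tcp_pos: [0.4809, 0.2886, 0.0926]
eef_rot: [-0.0, 0.002, 1.0, 0.0]
contact_force: [0.5, -0.0, -0.6]
opening: 0.173
grip_force: 24.6
```

Request:
{"fn": "drive_tool", "kwargs": {"moves": "0 0 0 0 0 0.01 0.1;0 0 0 0 0 0 0.1;0 0 0 0 0 0 0.1;0 0 0 0 0 0.005 0.1;0 0 0 0 0 0 0.1;0 0 0 0 0 0 0.1"}}

```text
clock: 35.83
tcp_pos: [0.4811, 0.2887, 0.0915]
eef_rot: [0.0, 0.002, 1.0, 0.0]
contact_force: [-1.0, -1.3, 2.0]
opening: 0.175
grip_force: 24.7
```

Request:
{"fn": "drive_tool", "kwargs": {"moves": "0 0 0 0 0 0 0.2;0 0 0 0 0 0 0.25;0 0 0 0 0 0 0.35;0 0 0 0 0 0 0.5;0 0 0 0 0 0 0.5;0 0 0 0 0 -0.1 0.5;0 0 0 0 0 -0.3 0.5;0 0 0 0 0 -0.3 0.6;0 0 0 -0.3 0 -0.4 0.8;0 0 0 -0.3 0 0 0.9;0 0 0 0 0 0 0.95;0 0 0 0 0 0 0.95"}}

```text
clock: 36.83
tcp_pos: [0.5368, 0.2882, 0.1946]
eef_rot: [-0.0, 0.003, 1.0, -0.0]
contact_force: [-0.3, 0.4, -1.3]
opening: 0.946
grip_force: 0.0
```

```bash
python3 look.py w17; python3 - <<'E'
from h import *
c=r.capture("side");w=cv2.imread("pics/w17.png"); s=cv2.resize(c["img"][70:270,180:392,::-1],(407,384)); cv2.imwrite("pics/c17.png",np.hstack([w[:,64:448],s]))
E
```

```text
36.8833 [0.5361 0.2882 0.1944] [-0.     0.002  1.    -0.   ] [ 0.82  0.06  0.01 -0.   -1.52 -2.4 ]
268.1338919161621 [0.466 0.288 0.32 ] [0.102 0.702 0.698 0.101]
```

View pics/c17.png

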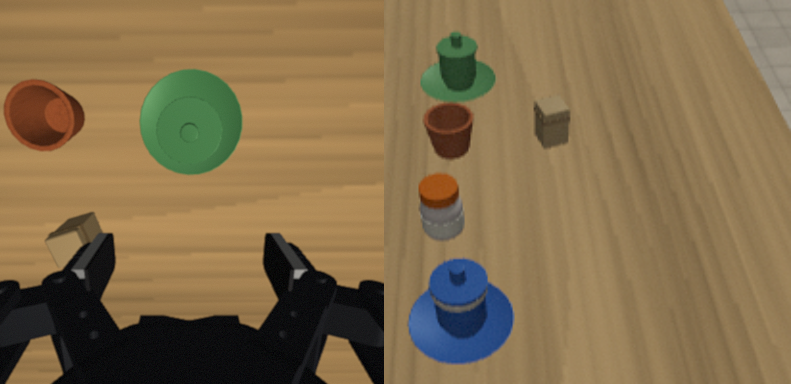

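Both sets stand complete and upright: green lid at (190,132) in the wrist view, green stack at (457,60) and blue stack at (460,300) in the side view. The gripper is clear, so I'm handing in.

```bash
python3 -c "
from workcell import r
print(r.close_job())"
```

```text
the job is handed in; nothing more can be done
None
```

Both tea sets are made up in the required order, and the job was handed in at about 37 s. The last camera views show every piece seated, upright and let go; the hand-in gave no verdict.

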